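Shut the tester's tray and hold its sprung key switch turned

ROBOT

A 7-joint arm with a two-finger parallel gripper is mounted at the origin on the work surface. World frame = base frame: x ahead of the robot, y to its left, z up, the work surface at z = 0. Lengths are in mm, angles in degrees, forces in N, time in s.
With the tool pointing down it reaches from about 425 to 925 mm from the base axis. Payload 6.8 kg.
Tool frame: the origin (TCP) lies at the very end of the fingers, on their centre line; the grasp point (between the pads) lies 19 mm behind it; y points along the fingers, z is the direction in which the jaws open and shut, and the axes are right-handed (so a half turn about y gives the same grasp; the last joint's range is limited). The gripper opens to 85 mm and grips with 20 to 120 N. Pads are 22 mm wide; open, the fingers measure 114 mm over their backs; the gripper's body (76 mm by 85 mm) begins 54 mm behind the grasp point. The pads swing forward as they close: fully open they stand 13 mm farther back than shut.
Start: joints at [64.337, 27.33, 1.283, 89.118, -0.659, 63.558, -4.761], TCP at [224.986, -636.419, 231.308] pointing down, gripper open.
Joint ranges: [-169.35, 169.35], [-19.33, 120.38], [-80.79, 83.38], [13.8, 139.57], [-78.32, 258.32], [9.67, 109.79], [-169.56, 169.56]. Speed limits (degrees/s): [136.94, 136.94, 180, 180, 180, 180, 180].

INTERFACE

Orientations are given as a 3x3 rotation matrix whose columns are the frame's x, y, z axes.
In Python, from plant import bot gives the robot as it stands. The module is installed in compiled form; this text tells all that it offers.
- The arm moves only by the tool send_rows, never from a script. Its argument "steps" is a list of rows, each a list of 7 numbers: the shift along the tool's x, y, z in units of 40 mm (1.0 is 40 mm), then the turn, a rotation vector about the tool's x, y, z in units of 6 degrees (1.0 is 6 degrees), then the finger opening in mm, from 0 to 85.4. In form: [[dx, dy, dz, ax, ay, az, grip], ...]. A call has 1 to 10 rows; each row is the pose to reach, as a shift and turn from the pose commanded when the call began, along the tool's axes at that moment; what a row does not reach only later rows make up. A row lasts 1/12 s, in which the tool goes at most 41.7 mm and 7.16 degrees, less where a joint would pass 70% of its speed; a pose out of reach is approached as far as the arm can. A call with a gripper value outside its range is refused whole. The fingers move at their own pace and stop on an object; "squeeze" is the grip in N (left out, the last holds). Time passes only in rows, so rows that repeat a pose let the fingers close. It gives the time, the measured TCP pose, the force and the opening at its end, in the units of the state.
- bot.get_obs(): the state, without advancing time (a new reading comes with each control period).
- bot.get_image(name): name is "scene" or "side" or "wrist"; returns a dict with "color" (400x640x3 uint8, red, green, blue), "camera_matrix" (3x3 intrinsics, pixels), "R" (3x3) and "t" (3): a world point X has camera coordinates R X + t. Camera axes: x right, y down, z forward; pixel columns grow to the right and rows downward; lengths in mm; the calibration is good to about 2 mm. A picture is of the moment at which its call begins. There is no depth.
- bot.close_job(): hands the job in, once; it reports no verdict.
Trained networks look in a picture, given as the dict that the camera call returned (one of the last four; its "shot" number tells which), for a name from the list of things; names that differ only in an ending like _2 or _b are one class to them, and where a whole thing is asked for, a point or a joint stands for the part that bears it (a point fixed in the world has none). Each returns a list of dicts, best first, with "confidence" (0 to 1); they miss things now and then, are a little off and sometimes report something else, mostly with a low value. They report only what shows in the picture. A call takes as long as a camera call. They do not tell look-alikes from the thing itself.
- bot.boxes_of(picture, target): "rect" ([left, top, right, bottom] in pixels, round what is visible of it).
The state is a dict: "t": time; "q": joint angles; "joint_vel": joint speeds; "tau": joint torques, N m; "position": TCP position; "orientation": TCP orientation; "contact_force": force on the tool from outside, world axes, zero at the start; "wrist_torque": the same for the moment, N m; "width": opening from 0.0 (shut) to 1.0 (fully open).
Only numpy, scipy, OpenCV 4.12 (cv2) and the standard library are available. Lean on these libraries where they do the work, as an engineer would, in place of code of your own. Each camera call takes 0.05 s, during which the arm holds its last target.

TASK

The bench tester's tray is loaded but still open: push it fully shut. Then take the key with the rectangular head from its stand, put it in the tester's key switch, work it past the sticky pins until it is fully home, and turn it a quarter turn clockwise as far as it goes. The switch is sprung, so finish with the key still gripped, fully in and held turned; leave the round-headed key and everything else lying about as they are.

Things in the scene. Friction and masses are not known exactly. Their poses are not given: they have to be found in the camera images.
- tester: grey bench test unit fixed to the table, case 220 deep (x) x 260 wide (y) x 130 high mm; origin at the centre of its underside; its front, where the tray is, faces its own -x. On top: the key switch, front left as seen from the robot, at x -50, y +50 mm; a black display hump 55 to 105 mm behind the centre, 30 mm high; flat lamps.
- tray (a joint): how far the tester's tray is pulled out, m: 0 fully shut (a stop), up to 0.12; slides along the tester's own x and opens towards its -x; stays where it is left, about 2.5 N to slide. Three injectors are clamped in it.
- tray_pull (a point): middle of the front edge of the tray's black pull ledge (100 wide along the tester's y, 12 thick, 25 mm out from the aluminium tray front); 86 mm above the table, moves with the tray. With the tray shut it stands 37 mm ahead of the case front. Push here along the tester's +x.
- key: the key to use: black rectangular head 12 thick (x) x 36 wide (y) x 40 mm tall, 50 g; under it a steel collar 11 x 20 x 6 mm and a flat blade 4 thick (x) x 14 wide (y) x 28 mm long, round tip. Origin: centre of the collar's underside, z up; head at z 6 to 46, blade at 0 to -28 mm. Stands upright in its stand, collar resting on top; the same after a half turn.
- key_head (a point): point in the key's head 30 mm above the key's origin, where to grip it across its 12 mm thickness (along the key's x); stays inside the grip.
- keyhole (a point): centre of the slot's mouth in the brass plug of the key switch, 142 mm above the table, z up; turns with the plug, axes parallel to the tester's at joint 0. Slot 5.6 (x) x 16 (y) mm, 34 mm deep, 2 mm bevel; a steel rim of 29 mm bore stands 2 mm above the plug's face. The blade goes straight down, its width along the slot's y; fully home the collar rests on the face (key origin at this point).
- lock (a joint): turn of the key switch's plug, rad: 0 at rest (spring return), grows clockwise seen from above to a stop at 1.57; spring about 0.1 Nm when turned. The key has up to 0.12 rad of play in the slot, so the plug lags behind the key.
- stand: aluminium block 50 (x) x 60 (y) x 40 mm high, fixed to the table, holding the key in a slot 34 mm deep in the middle of its top; origin at the centre of its underside; the key's y runs along its y.
- spare_stand: a like block holding the spare key; the two stands may be swapped about.
- spare_key: another key, with a round black knob for a head (34 mm diameter seen from above, 32 mm tall); not to be used or moved. Origin at its collar's underside, 40 mm above the table.
- wrench: steel wrench 170 mm long lying on the table, to be left alone; origin at its middle underside.
- bolt_bin: open grey plastic bin 100 x 130 x 45 mm, to be left alone; origin under its centre.
- grease_can: steel can, 66 mm diameter, 100 mm high, to be left alone; origin under its centre.
- fluid_bottle: white bottle, 72 mm diameter, 180 mm high, to be left alone; origin under its centre.
- socket: steel socket, 26 mm diameter, 30 mm high, standing on the rear right of the tester's top, to be left alone; origin under its centre.
- bearing: dark steel disc, 60 mm diameter, 16 mm high, to be left alone; origin under its centre.
- pins (a point): point in the slot 15 mm below the keyhole, between its two sticky spring pins, which lie 11 and 19 mm down in opposite walls (x) and stand 2 mm into the slot. Each gives way under about 6 to 15 N of downward push on the key, and under less with a small twisting wiggle, and may stay back afterwards.
Mind the look-alikes: they are no part of the job. Of the things that look like the key, the middle-sized one is meant.

How it is judged:
By the outcome, as a careful person would: the job done as asked, in the order asked, and still so for the second after the job is handed in, while the arm keeps its last pose, push and grip.
It also fails if it takes over 62 s, if anything falls off the work surface, if the arm or the gripper's body presses on something with over 40 N, if the wrist force passes 120 N, or if a joint passes its speed limit or range.

## Working session

There is one attempt and no reset: what is moved stays moved. The work goes in short steps, Python scripts to look and compute and a tool call to move; the robot and the scene stay as the last step left them, time stands still between calls to the robot, and variables do not carry over. Pictures are saved under pics/ and viewed, and the job is handed in when it is done.

Besides the shell and the picture viewer there is one more tool, called after "Request:" as name(argument=value, ...) on one line, values as JSON. send_rows: Moves the arm, as the interface text tells. Its arguments: {"type":"object","properties":{"steps":{"type":"array","items":{"type":"array","items":{"type":"number"}}},"squeeze":{"type":"number"}},"required":["steps"]}

```bash
mkdir -p pics; ls; cat > h.py <<'E'
import numpy as np, cv2
from plant import bot
def shot(n,f):
    p=bot.get_image(n); cv2.imwrite('pics/'+f,cv2.cvtColor(p['color'],cv2.COLOR_RGB2BGR)); return p
def proj(p,X):
    c=p['R']@np.array(X,float)+p['t'].ravel(); u=p['camera_matrix']@c; return u[:2]/u[2]
def ray(p,uv,z):
    R=np.array(p['R']);t=np.array(p['t']).ravel();C=-R.T@t
    d=R.T@np.linalg.inv(p['camera_matrix'])@np.array([uv[0],uv[1],1.]); s=(z-C[2])/d[2]; return C+s*d
E
python3 - <<'E'
from h import *
import pickle
o=bot.get_obs();print({k:np.round(v,3).tolist() for k,v in o.items()})
D={}
for n in ['scene','side','wrist']:
    p=shot(n,n+'0.png');D[n]=p
    print(n,p['camera_matrix'].tolist(),np.round(-np.array(p['R']).T@np.array(p['t']).ravel()))
    for k in ['tester','tray_pull','key','spare_key','stand','spare_stand','keyhole','bolt_bin','grease_can','fluid_bottle','wrench','bearing','socket']:
        try: r=bot.boxes_of(p,k)
        except Exception as e: r=[]; print(k,e)
        print(k,[(np.round(x['rect']).tolist(),round(x['confidence'],2)) for x in r[:4]])
pickle.dump(D,open('D0.pkl','wb'))
print(bot.get_obs()['t'])
E
```

```text
pics
{'t': 0.0, 'q': [64.337, 27.376, 1.279, 89.18, -0.659, 63.558, -4.761], 'joint_vel': [-0.049, -0.065, 0.071, -0.086, -0.024, 0.055, -0.029], 'tau': [-0.0, -59.646, 1.608, -28.12, 0.012, 0.009, -0.0], 'position': [224.767, -635.832, 230.312], 'orientation': [[-0.943, -0.001, 0.333], [-0.333, 0.002, -0.943], [0.0, -1.0, -0.002]], 'contact_force': [-0.553, -0.541, 0.577], 'wrist_torque': [-0.03, -0.049, 0.032], 'width': 0.998}
scene [[520.5711985075013, 0.0, 321.2175202276783], [0.0, 520.5711985075013, 200.94157500227956], [0.0, 0.0, 1.0]] [1054. -908.  981.]
tester [([299.0, 160.0, 445.0, 285.0], 0.84)]
tray_pull [([395.0, 219.0, 403.0, 232.0], 0.66), ([301.0, 166.0, 340.0, 221.0], 0.59), ([437.0, 116.0, 468.0, 172.0], 0.53)]
key [([188.0, 239.0, 209.0, 265.0], 0.94), ([260.0, 269.0, 272.0, 290.0], 0.75), ([229.0, 252.0, 242.0, 274.0], 0.48)]
spare_key [([210.0, 214.0, 264.0, 244.0], 0.22)]
stand [([219.0, 262.0, 255.0, 287.0], 0.96)]
spare_stand [([357.0, 139.0, 383.0, 159.0], 0.91)]
keyhole [([372.0, 176.0, 383.0, 183.0], 0.53), ([222.0, 325.0, 249.0, 355.0], 0.26)]
bolt_bin [([
[... 1035 characters left out ...]
163.0], 0.72), ([364.0, 296.0, 428.0, 377.0], 0.59)]
grease_can [([302.0, 200.0, 357.0, 273.0], 0.69), ([289.0, 122.0, 310.0, 160.0], 0.67)]
fluid_bottle [([172.0, 330.0, 220.0, 400.0], 0.88), ([271.0, 209.0, 286.0, 219.0], 0.61), ([366.0, 300.0, 426.0, 375.0], 0.59)]
wrench [([365.0, 195.0, 428.0, 212.0], 0.79), ([334.0, 128.0, 352.0, 141.0], 0.18)]
bearing [([332.0, 127.0, 351.0, 142.0], 0.62)]
socket []
wrist [[293.7424174770394, 0.0, 317.83578748682845], [0.0, 293.7424174770394, 196.14693922320245], [0.0, 0.0, 1.0]] [ 302. -608.  373.]
tester []
tray_pull []
key []
spare_key []
stand []
spare_stand []
keyhole []
bolt_bin []
grease_can []
fluid_bottle []
wrench []
bearing []
socket []
2.1
```

View pics/scene0.png

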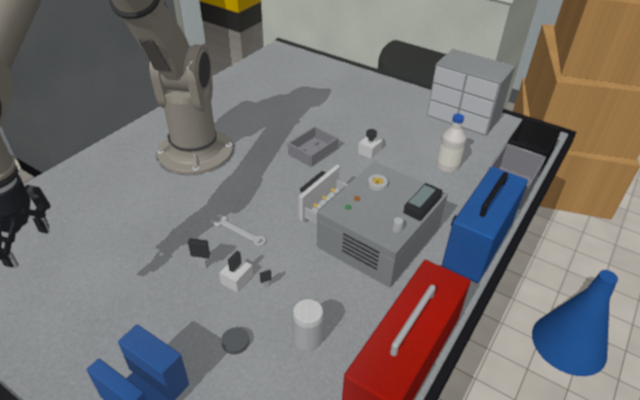

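View pics/side0.png

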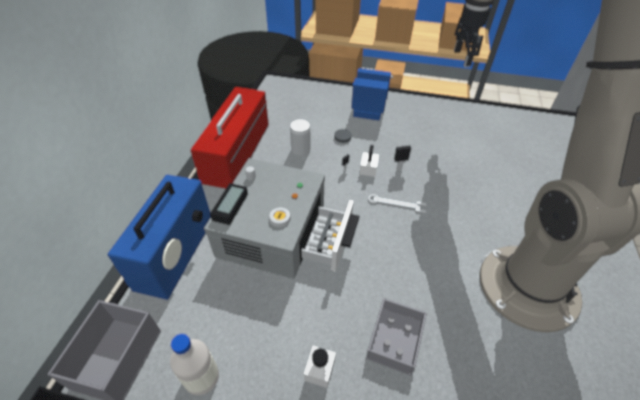

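```bash
python3 - <<'E'
import cv2,numpy as np
a=cv2.imread('pics/scene0.png')[220:300,170:290]
b=cv2.imread('pics/side0.png')[120:200,320:440]
cv2.imwrite('pics/crop0.png',np.vstack([cv2.resize(x,None,fx=3.7,fy=3.7,interpolation=cv2.INTER_CUBIC) for x in (a,b)]))
E
```

```text
(no output)
```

View pics/crop0.png

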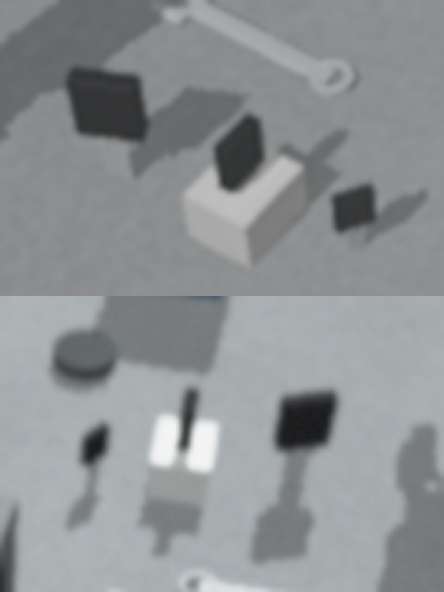

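Lookalikes (scene picture): a large rectangular key at (199,248), the one in the stand at (235,262), a small one at (265,277), and the round spare at (371,135). The one I want is the middle-sized key in the stand, and the crop agrees. Next I measure the tester and stand.

```bash
python3 - <<'E'
import cv2,numpy as np
a=cv2.imread('pics/scene0.png')[150:290,290:455]
b=cv2.imread('pics/side0.png')[150:285,200:365]
cv2.imwrite('pics/c1.png',cv2.resize(a,None,fx=4.2,fy=4.2,interpolation=cv2.INTER_CUBIC))
cv2.imwrite('pics/c2.png',cv2.resize(b,None,fx=4.2,fy=4.2,interpolation=cv2.INTER_CUBIC))
a=cv2.imread('pics/scene0.png')[240:300,210:270]
b=cv2.imread('pics/side0.png')[140:180,350:390]
cv2.imwrite('pics/c3.png',np.hstack([cv2.resize(x,(400,400),interpolation=cv2.INTER_CUBIC) for x in (a,b)]))
E
```

```text
(no output)
```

View pics/c1.png

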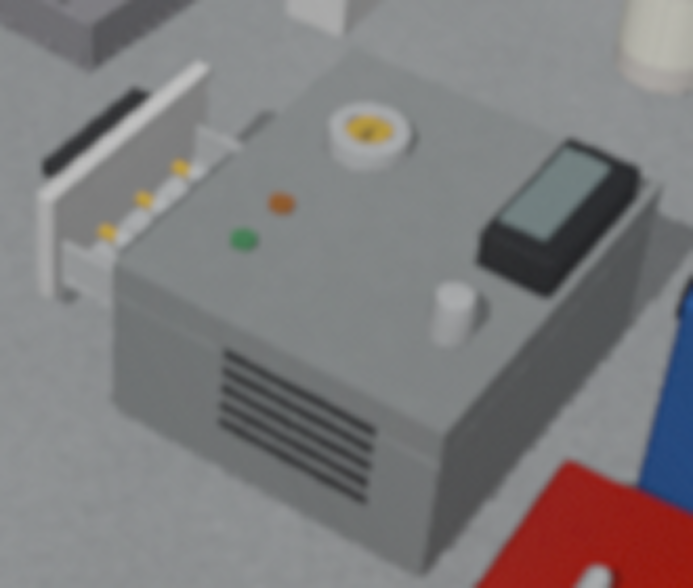

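View pics/c2.png

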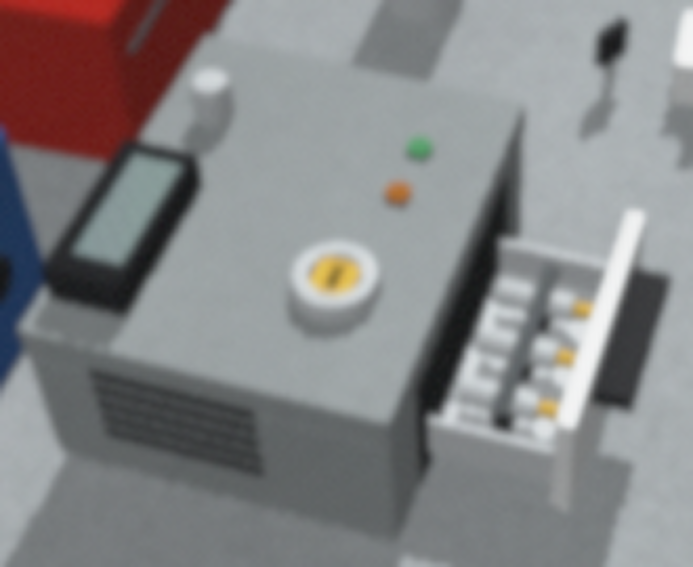

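View pics/c3.png

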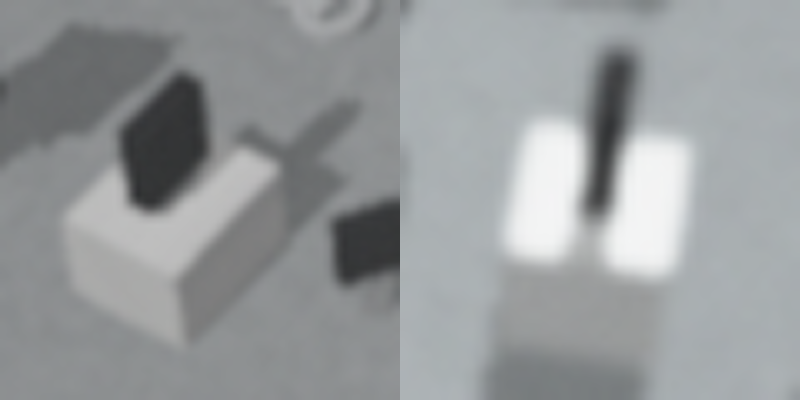

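```bash
python3 - <<'E'
from h import *
import pickle
from scipy.optimize import least_squares
D=pickle.load(open('D0.pkl','rb'));S,L=D['scene'],D['side']
def fit(obs,x0,loss='soft_l1'):
    def T(x,P):
        c,s=np.cos(x[2]),np.sin(x[2]); return [x[0]+c*P[0]-s*P[1],x[1]+s*P[0]+c*P[1],P[2]]
    f=lambda x:np.concatenate([proj(p,T(x,P))-uv for p,P,uv in obs])
    r=least_squares(f,x0,x_scale=[10,10,.1],loss=loss);print(np.round(r.x[:2],1),np.rad2deg(r.x[2]));print(np.round(f(r.x).reshape(-1,2),1).tolist());return r.x
s=lambda u,v:np.array([290+(u+.5)/4.2-.5,150+(v+.5)/4.2-.5]); l=lambda u,v:np.array([200+(u+.5)/4.2-.5,150+(v+.5)/4.2-.5])
T=[(S,(-110,-130,130),s(115,265)),(S,(110,-130,130),s(440,440)),(S,(110,130,130),s(660,185)),(S,(-110,130,130),s(350,50)),(S,(-110,-130,0),s(115,405)),(S,(110,-130,0),s(425,575)),(S,(-50,50,142),s(368,130)),
(L,(-110,-130,130),l(525,105)),(L,(-110,130,130),l(390,425)),(L,(110,130,130),l(22,328)),(L,(110,-130,130),l(210,38)),(L,(-110,130,0),l(392,540)),(L,(110,130,0),l(68,455)),(L,(-50,50,142),l(334,274))]
c=ray(S,s(380,250),130);print(c)
x=fit(T,[c[0],c[1],0]);
for p in('scene','side'):
    o=[t for t in T if t[0] is D[p]]; fit(o,x)
print('kh triang'); 
kh=least_squares(lambda X:np.r_[proj(S,X)-s(368,130),proj(L,X)-l(334,274)],[x[0],x[1],142]);print(kh.x,kh.fun, ray(S,s(368,130),142),ray(L,l(334,274),142))
# pull ledge right/left corners in side: front edge (668,280) upper, (630,405)
print('ledge',ray(L,l(668,280),92),ray(L,l(630,405),92), ray(S,s(137,92),92),ray(S,s(43,160),92))
a=lambda u,v:np.array([210+(u+.5)*.15-.5,240+(v+.5)*.15-.5]); b=lambda u,v:np.array([350+(u+.5)*.1-.5,140+(v+.5)*.1-.5])
for uv in [(65,218),(178,280),(283,165)]:print(ray(S,a(*uv),40))
for uv in [(130,117),(290,142),(275,275),(105,255)]:print(ray(L,b(*uv),40))
# key head
print('key top side',ray(L,b(220,55),86),ray(S,a(190,80),86))
E
```

```text
[670.17354159 -36.11717872 130.        ]
[665.7 -11.7] -3.1355685481617175
[[-1.0, -0.2], [0.5, -0.6], [0.5, 0.2], [0.8, -0.1], [-1.7, 3.6], [-2.2, 4.4], [0.0, 0.7], [0.3, -0.4], [-0.1, -0.1], [-0.8, 0.3], [-0.7, -0.7], [1.7, 3.0], [-1.2, 1.4], [0.5, 0.4]]
[665.2  -9.1] -2.605189805244597
[[-0.4, -0.4], [1.5, -1.5], [0.5, -0.8], [0.5, -0.7], [-1.1, 3.3], [-1.2, 3.5], [0.1, 0.1]]
[665.7 -13.3] -3.470631242141563
[[0.7, -0.6], [-0.3, -0.5], [-0.7, -0.4], [-0.1, -1.1], [1.5, 2.6], [-1.2, 0.7], [0.5, 0.0]]
kh triang
[618.80703312  41.29849916 144.00155416] [ 0.26735269  0.03943729  0.24888784 -0.03472311] [617.12515327  43.31491968 142.        ] [620.00156461  39.9462706  142.        ]
ledge [438.65284511 -44.54755286  92.        ] [443.64901882  52.58493305  92.        ] [446.95452091  47.36893845  92.        ] [436.54200289 -44.80649062  92.        ]
[ 424.15578017 -355.83623933   40.        ]
[ 475.28754128 -354.8484957    40.        ]
[ 471.56014851 -292.95012858   40.        ]
[ 476.70845115 -360.47211066   40.        ]
[ 425.51741381 -360.83952822   40.        ]
[ 421.38820321 -297.85664538   40.        ]
[ 473.41676162 -294.11354801   40.        ]
key top side [ 449.76322991 -341.21054627   86.        ] [ 448.29051901 -310.71124494   86.        ]
```

```bash
python3 - <<'E'
from h import *
import pickle
from scipy.optimize import least_squares
D=pickle.load(open('D0.pkl','rb'));S,L=D['scene'],D['side']
s=lambda u,v:np.array([290+(u+.5)/4.2-.5,150+(v+.5)/4.2-.5]); l=lambda u,v:np.array([200+(u+.5)/4.2-.5,150+(v+.5)/4.2-.5])
for n,a,b in [('panelL',(205,65),(567,428)),('panelR',(40,195),(638,212))]:
    r=least_squares(lambda X:np.r_[proj(S,X)-s(*a),proj(L,X)-l(*b)],[450,0,100]);print(n,r.x,r.fun)
for k,uv in {'big':(199,262),'small':(266,288),'wr1':(215,222),'wr2':(262,242),'bear':(235,348)}.items(): print(k,ray(S,uv,0))
E
```

```text
panelL [474.39665661  84.9319272  103.18258487] [-0.37233694 -0.09908205 -0.31470329  0.0721752 ]
panelR [464.1806772  -84.80967965 104.23999857] [ 0.47238345  0.16284711  0.48423538 -0.13952736]
big [ 3.33123517e+02 -3.35796726e+02  1.13686838e-13]
small [ 5.21867678e+02 -3.06345434e+02  1.13686838e-13]
wr1 [ 267.86583474 -205.11975578    0.        ]
wr2 [ 419.08466931 -191.94245235    0.        ]
bear [ 568.36589246 -473.3791527     0.        ]
```

Request:
send_rows(steps=[[-2,0,-1.1,0,-1.1,0,40],[-4,0,-2.2,0,-2.2,0,40],[-5.4,0,-3.2,0,-3.4,0,40],[-6.6,0,-3.8,0,-4.6,0,40],[-7.4,0,-4.2,0,-5.8,0,40],[-7.4,0,-4.2,0,-7,0,40],[-7.4,0,-4.2,0,-8.1,0,40],[-7.4,0,-4.2,0,-9.3,0,40],[-7.4,0,-4.2,0,-10.5,0,40],[-7.4,0,-4.2,0,-11.7,0,40]])

```text
t: 2.93
position: [451.6, -375.1, 231.8]
orientation: [[0.006, 0.002, 1.0], [-1.0, 0.001, 0.006], [-0.001, -1.0, 0.002]]
contact_force: [0.1, -0.7, -1.1]
width: 0.467
```

Request:
send_rows(steps=[[0,0,0,0,0,0,40],[0,0,0,0,0,0,40],[0,0,0,0,0,0,40]])

```text
t: 3.18
position: [447.4, -380.2, 231.3]
orientation: [[-0.013, -0.0, 1.0], [-1.0, -0.0, -0.013], [0.0, -1.0, -0.0]]
contact_force: [0.9, 1.1, -0.2]
width: 0.471
```

```bash
python3 - <<'E'
from h import *
import pickle
o=bot.get_obs();print({k:np.round(v,3).tolist() for k,v in o.items()})
p=shot('wrist','w1.png');pickle.dump(p,open('w1.pkl','wb'))
print(np.round(p['R'],3).tolist(),-p['R'].T@np.ravel(p['t']))
E
```

```text
{'t': 3.183, 'q': [49.284, 20.342, -19.056, 100.475, 7.523, 60.429, 26.861], 'joint_vel': [0.03, 0.014, 0.135, -0.03, -0.003, 0.011, 0.773], 'tau': [-0.408, -50.189, -2.97, -27.129, -0.01, -0.004, 0.023], 'position': [447.391, -380.227, 231.282], 'orientation': [[-0.013, -0.0, 1.0], [-1.0, -0.0, -0.013], [0.0, -1.0, -0.0]], 'contact_force': [0.945, 1.079, -0.21], 'wrist_torque': [-0.02, -0.033, -0.008], 'width': 0.471}
[[1.0, -0.012, -0.0], [-0.011, -0.946, 0.323], [-0.004, -0.323, -0.947]] [ 447.85676275 -296.37801062  372.80960241]
```

View pics/w1.png

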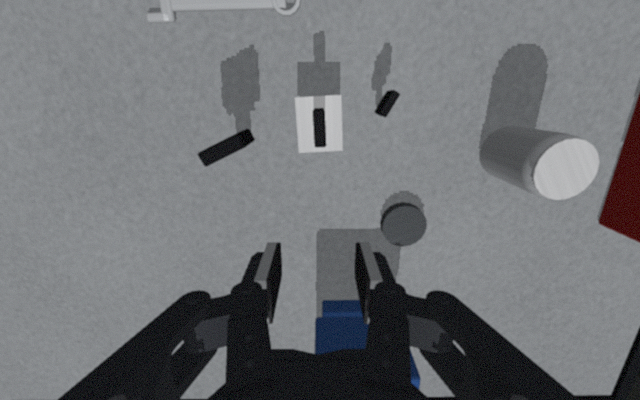

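```bash
python3 - <<'E'
from h import *
import pickle
p=pickle.load(open('w1.pkl','rb'))
im=cv2.imread('pics/w1.png')[80:170,280:360]
cv2.imwrite('pics/w1c.png',cv2.resize(im,None,fx=6.6,fy=6.6,interpolation=cv2.INTER_CUBIC))
hsv=p['color'].astype(int).sum(2)
sub=hsv[80:170,280:360]
for nm,m in(('white',sub>560),('black',sub<150)):
    n,lab,st,c=cv2.connectedComponentsWithStats(m.astype('uint8'))
    i=1+np.argmax(st[1:,4]); mm=(lab==i).astype('uint8')
    cnt=max(cv2.findContours(mm,0,2)[0],key=len)
    r=cv2.minAreaRect(cnt);b=cv2.boxPoints(r)+[280,80];print(nm,st[i],b.round(1).tolist())
    z=40 if nm=='white' else 86
    W=np.array([ray(p,x,z) for x in b])[:,:2];print(W.round(1).tolist(),W.mean(0),[ (np.rad2deg(np.arctan2(*(W[(k+1)%4]-W[k])[::-1])).round(1),np.linalg.norm(W[(k+1)%4]-W[k]).round(1)) for k in range(4)])
E
```

```text
white [  16   16   46   56 1470] [[295.7, 97.3], [339.9, 95.5], [342.1, 149.4], [297.8, 151.2]]
[[424.0, -297.3], [471.5, -296.1], [474.7, -354.1], [424.4, -355.5]] [ 448.64070846 -325.7603074 ] [(np.float64(1.5), np.float64(47.5)), (np.float64(-86.9), np.float64(58.1)), (np.float64(-178.4), np.float64(50.3)), (np.float64(90.3), np.float64(58.2))]
black [ 34  29  11  37 355] [[313.3, 109.1], [323.0, 108.6], [325.0, 144.9], [315.4, 145.5]]
[[443.5, -307.9], [452.5, -307.5], [454.3, -341.5], [444.9, -341.9]] [ 448.7695013  -324.72975372] [(np.float64(2.4), np.float64(9.0)), (np.float64(-87.0), np.float64(34.0)), (np.float64(-177.5), np.float64(9.4)), (np.float64(92.3), np.float64(34.1))]
```

View pics/w1c.png

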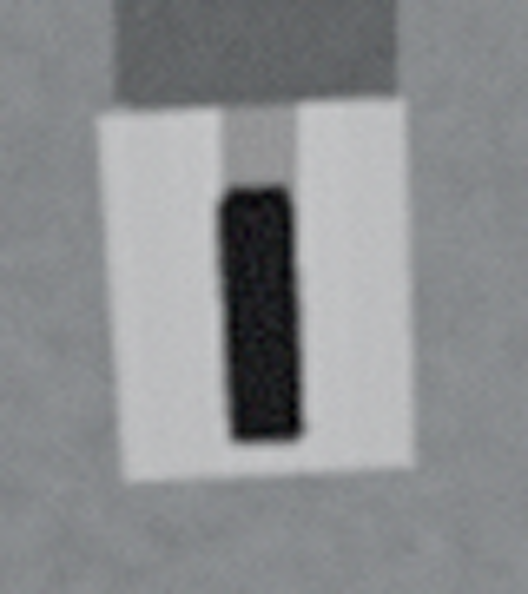

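Request:
send_rows(steps=[[-1,0,-0.1,0,1.2,0,10],[-2,0,-0.2,0,2.4,0,0],[-3,0,-0.3,0,3.6,0,0],[-4,0,-0.4,0,4.7,0,0],[-5,0,-0.5,0,5.9,0,0],[-6,0,-0.6,0,7.1,0,0],[-7,0,-0.7,0,8.3,0,0],[-8,0,-0.75,0,9.5,0,0],[-9,0,-0.75,0,10.7,0,0],[-9.6,0,-0.75,0,11.9,0,0]])

```text
t: 4.07
position: [421.1, -3.0, 231.7]
orientation: [[-0.916, 0.001, 0.401], [-0.401, -0.0, -0.916], [-0.001, -1.0, 0.001]]
contact_force: [1.5, -0.1, 0.6]
width: -0.001
```

Request:
send_rows(steps=[[0,0,0,0,1.2,0,0],[0,0.4,0,0,2.4,0,0],[0,0.8,0,0,3.5,0,0],[0,1.2,0,0,3.5,0,0],[0,1.6,0,0,3.5,0,0],[0,1.6,0,0,3.5,0,0],[0,1.6,0,0,3.5,0,0]])

```text
t: 4.65
position: [421.0, -4.4, 167.1]
orientation: [[-0.999, -0.001, 0.052], [-0.052, 0.0, -0.999], [0.001, -1.0, -0.0]]
contact_force: [-0.2, 0.7, 0.8]
width: 0.003
```

```bash
python3 - <<'E'
from h import *
import pickle
o=bot.get_obs();print({k:np.round(v,3).tolist() for k,v in o.items()})
p=shot('wrist','w2.png');pickle.dump(p,open('w2.pkl','wb'))
q=shot('side','s2.png');pickle.dump(q,open('s2.pkl','wb'))
E
```

```text
{'t': 4.65, 'q': [16.179, 10.043, -26.202, 124.425, 6.031, 46.788, -100.827], 'joint_vel': [0.22, -1.386, -0.414, -1.513, -0.2, 0.366, 0.416], 'tau': [-0.081, -31.834, -1.455, -21.95, 0.069, -0.079, -0.081], 'position': [421.038, -4.446, 167.114], 'orientation': [[-0.999, -0.001, 0.052], [-0.052, 0.0, -0.999], [0.001, -1.0, -0.0]], 'contact_force': [-0.194, 0.727, 0.782], 'wrist_torque': [-0.017, -0.01, 0.006], 'width': 0.003}
```

View pics/w2.png

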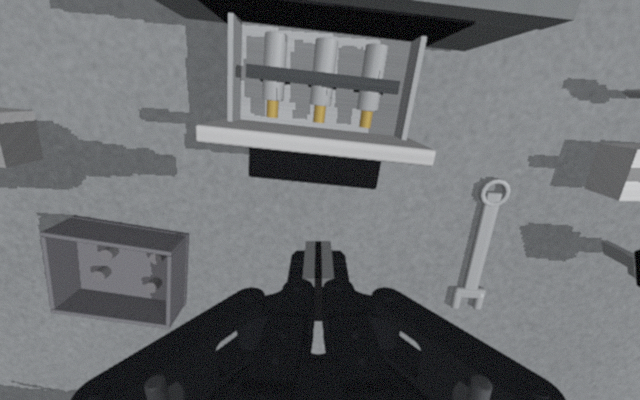

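View pics/s2.png

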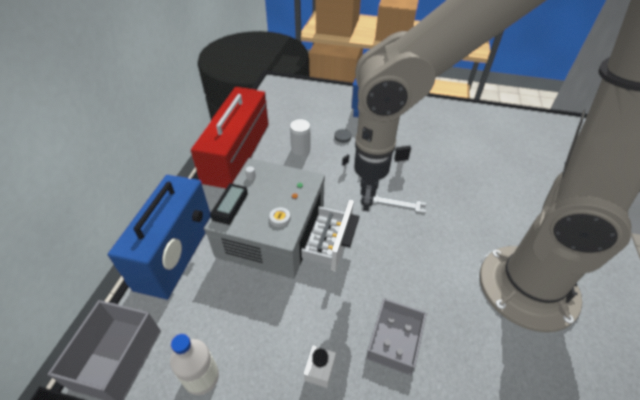

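```bash
python3 - <<'E'
from h import *
import pickle
p=pickle.load(open('w2.pkl','rb'))
for uv in [(250,149),(249,175),(377,188),(380,161)]: print(ray(p,uv,92 if uv[1]<165 else 92).round(1))
for uv in [(249,175),(377,188)]: print(ray(p,uv,80).round(1))
E
```

```text
[463.6  48.7  92. ]
[443.7  49.9  92. ]
[438.6 -48.5  92. ]
[459.8 -48.2  92. ]
[440.4  52.6  80. ]
[435.  -51.2  80. ]
```

Request:
send_rows(steps=[[0,0.6,-0.1,0,0.5,0,0],[0,1.2,-0.1,0,1,0,0],[0,1.7,-0.1,0,1,0,0],[0,2,-0.1,0,1,0,0],[0,2.2,-0.1,0,1,0,0],[0,2.2,-0.1,0,1,0,0],[0,2.2,-0.1,0,1,0,0]])

```text
t: 5.33
position: [421.9, -0.1, 80.0]
orientation: [[-0.999, 0.001, -0.051], [0.051, 0.0, -0.999], [-0.001, -1.0, -0.0]]
contact_force: [0.2, -0.5, -0.6]
width: -0.0
```

Request:
send_rows(steps=[[-0.2,0,0,0,0,0,0],[-0.4,0,0,0,0,0,0],[-0.6,0,0,0,0,0,0],[-0.8,0,0,0,0,0,0],[-1,0,0,0,0,0,0],[-1.2,0,0,0,0,0,0],[-1.4,0,0,0,0,0,0],[-1.6,0,0,0,0,0,0],[-1.7,0,0,0,0,0,0]])

```text
t: 6.08
position: [490.5, -3.7, 79.3]
orientation: [[-0.999, 0.001, -0.051], [0.051, 0.0, -0.999], [-0.001, -1.0, -0.0]]
contact_force: [-3.0, -0.8, 2.5]
width: 0.005
```

Request:
send_rows(steps=[[-0.1,0,0,0,0,0,0],[-0.2,0,0,0,0,0,0],[-0.3,0,0,0,0,0,0],[-0.35,0,0,0,0,0,0]])

```text
t: 6.42
position: [503.5, -4.3, 79.2]
orientation: [[-0.999, 0.0, -0.051], [0.051, 0.0, -0.999], [-0.0, -1.0, -0.0]]
contact_force: [-1.5, -0.4, 0.9]
width: 0.002
```

Request:
send_rows(steps=[[-0.05,0,0,0,0,0,0],[-0.1,0,0,0,0,0,0],[-0.15,0,0,0,0,0,0],[-0.15,0,0,0,0,0,0]])

```text
t: 6.75
position: [508.7, -4.6, 79.1]
orientation: [[-0.999, -0.001, -0.05], [0.05, -0.0, -0.999], [0.001, -1.0, 0.0]]
contact_force: [-3.0, -0.2, 2.0]
width: 0.002
```

Request:
send_rows(steps=[[-0.05,0,0,0,0,0,0],[-0.1,0,0,0,0,0,0],[-0.1,0,0,0,0,0,0]])

```text
t: 7.0
position: [508.7, -4.6, 78.6]
orientation: [[-0.999, -0.009, -0.05], [0.05, -0.001, -0.999], [0.009, -1.0, 0.002]]
contact_force: [-14.6, 0.8, 10.9]
width: 0.002
```

Request:
send_rows(steps=[[-0.05,0,0,0,0,0,0],[-0.1,0,0,0,0,0,0],[-0.1,0,0,0,0,0,0]])

```text
t: 7.25
position: [508.8, -4.8, 78.0]
orientation: [[-0.999, -0.016, -0.05], [0.05, -0.002, -0.999], [0.016, -1.0, 0.003]]
contact_force: [-24.4, 2.0, 19.3]
width: -0.004
```

Request:
send_rows(steps=[[0.2,0,0,0,0,0,0],[0.4,0,0,0,0,0,0],[0.4,-0.6,0,0,0,0,0],[0.4,-1.4,0,0,0,0,0],[0.4,-2.2,0,0,0,0,0],[0.4,-3,0,0,0,0,0],[0.2,-3.8,0,0,0,0,0],[0.2,-3.8,0,0,0,0,0],[0.2,-3.8,0,0,0,0,0],[0.2,-3.8,0,0,0,0,0]])

```text
t: 8.08
position: [509.3, -4.6, 231.2]
orientation: [[-0.999, 0.001, -0.051], [0.051, -0.0, -0.999], [-0.001, -1.0, -0.0]]
contact_force: [-1.0, 0.2, 0.6]
width: 0.003
```

```bash
python3 - <<'E'
from h import *
import pickle
o=bot.get_obs();print({k:np.round(v,3).tolist() for k,v in o.items()})
p=shot('wrist','w3.png');pickle.dump(p,open('w3.pkl','wb'))
q=shot('side','s3.png');pickle.dump(q,open('s3.pkl','wb'))
im=cv2.imread('pics/s3.png')[140:290,190:390];cv2.imwrite('pics/s3c.png',cv2.resize(im,None,fx=4,fy=4))
E
```

```text
{'t': 8.083, 'q': [14.972, 13.519, -24.844, 110.181, 6.694, 57.622, -105.755], 'joint_vel': [-0.168, 1.238, 0.186, 1.55, -0.025, 0.34, 0.079], 'tau': [-0.009, -42.13, -2.454, -27.532, 0.009, -0.06, 0.005], 'position': [509.338, -4.612, 231.185], 'orientation': [[-0.999, 0.001, -0.051], [0.051, -0.0, -0.999], [-0.001, -1.0, -0.0]], 'contact_force': [-0.993, 0.216, 0.596], 'wrist_torque': [-0.032, 0.064, -0.014], 'width': 0.003}
```

View pics/w3.png

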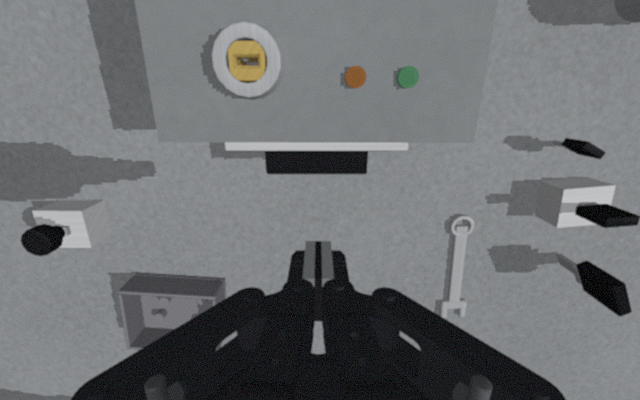

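View pics/s3c.png

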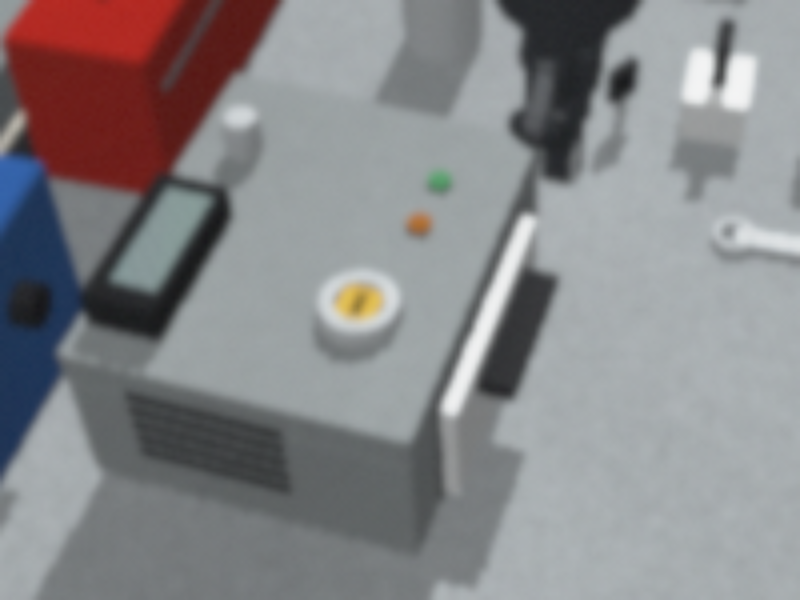

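```bash
python3 - <<'E'
from h import *
im=cv2.imread('pics/w3.png')[15:105,200:295]
cv2.imwrite('pics/w3c.png',cv2.resize(im,None,fx=6,fy=6,interpolation=cv2.INTER_CUBIC))
E
```

```text
(no output)
```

View pics/w3c.png

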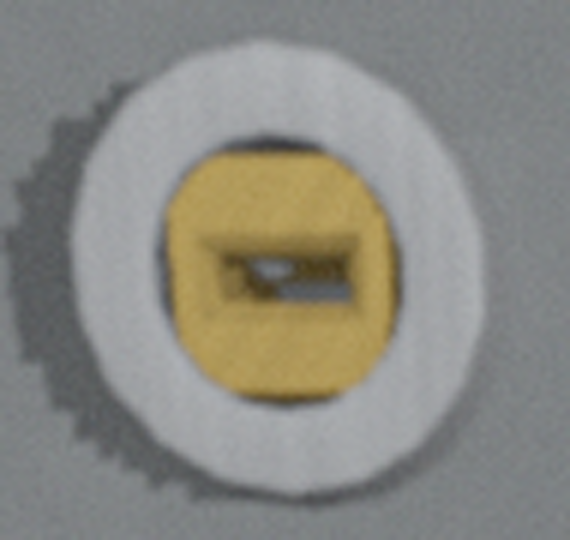

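```bash
python3 - <<'E'
from h import *
import pickle
p=pickle.load(open('w3.pkl','rb'))
f=lambda u,v:(200+(u+.5)/6-.5,15+(v+.5)/6-.5)
for u,v,z in[(282.5,276.5,142),(283.5,274,142),(280,271,144),(203,276,142),(362,276,142),(282,235,142),(282,318,142),(203,235,142),(362,237,142)]: print(ray(p,f(u,v),z).round(1))
# shut pull edge & yaw, case top front corners
for uv,z in[((267,173),92),((368,173),92),((158,142),130),((474,141),130)]:print(ray(p,uv,z).round(1))
E
```

```text
[618.3  41.8 142. ]
[618.6  41.6 142. ]
[618.7  41.6 144. ]
[618.9  51.3 142. ]
[617.9  32.3 142. ]
[622.8  41.3 142. ]
[613.8  42.4 142. ]
[623.3  50.6 142. ]
[622.1  31.8 142. ]
[522.9  45.4  92. ]
[518.  -53.8  92. ]
[562.7 124.8 130. ]
[ 550.6 -134.4  130. ]
```

Request:
send_rows(steps=[[0.1,0,0.8,0,-1.1,0,40],[0.2,0,1.6,0,-2.2,0,40],[0.3,0,2.4,0,-3.3,0,40],[0.45,0,3.2,0,-4.4,0,40],[0.6,0,4,0,-5.5,0,40],[0.7,0,4.8,0,-6.6,0,40],[0.8,0,5.6,0,-7.7,0,40],[0.9,0,6.4,0,-8.8,0,40],[1,0,7.2,0,-9.9,0,40],[1.1,0,8.1,0,-11,0,40]])

```text
t: 9.02
position: [448.0, -326.3, 229.9]
orientation: [[-0.446, -0.002, 0.895], [-0.895, 0.002, -0.446], [-0.001, -1.0, -0.002]]
contact_force: [0.5, 0.5, -0.1]
width: 0.473
```

Request:
send_rows(steps=[[0,0,0,0,-1.1,0,40],[0,0,0,0,-2.2,0,40],[0,0,0,0,-3.3,0,40],[0,0,0,0,-4.4,0,40],[0,0,0,0,-4.9,0,40],[0,0,0,0,-4.9,0,40],[0,0,0,0,-4.9,0,40]])

```text
t: 9.6
position: [448.3, -325.7, 230.2]
orientation: [[0.042, -0.001, 0.999], [-0.999, 0.001, 0.042], [-0.001, -1.0, -0.001]]
contact_force: [0.4, 0.1, -0.6]
width: 0.466
```

```bash
python3 - <<'E'
from h import *
import pickle
o=bot.get_obs();print({k:np.round(v,4).tolist() for k,v in o.items()})
p=shot('wrist','w4.png');pickle.dump(p,open('w4.pkl','wb'))
E
```

```text
{'t': 9.6, 'q': [52.7222, 18.5452, -28.4282, 104.3094, 10.0544, 59.7418, 22.8301], 'joint_vel': [-0.2669, -0.325, 0.3286, -0.3185, -0.1689, 0.1159, -0.3912], 'tau': [0.1493, -46.0061, -3.9326, -26.7213, 0.0234, 0.0038, 0.1913], 'position': [448.324, -325.6653, 230.1839], 'orientation': [[0.0418, -0.0013, 0.9991], [-0.9991, 0.0013, 0.0418], [-0.0014, -1.0, -0.0012]], 'contact_force': [0.4114, 0.0798, -0.5844], 'wrist_torque': [-0.0449, -0.0281, 0.0235], 'width': 0.4657}
```

View pics/w4.png

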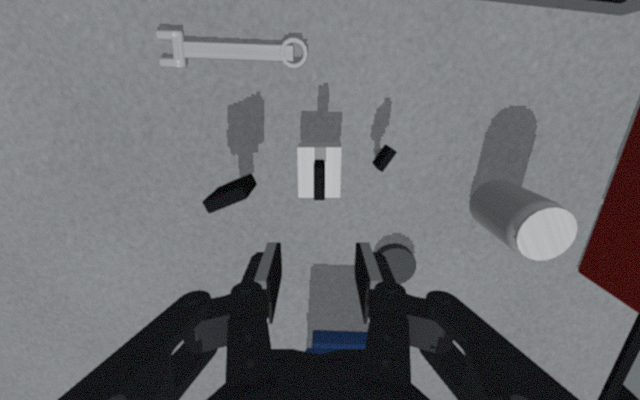

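```bash
python3 - <<'E'
from h import *
import pickle
p=pickle.load(open('w4.pkl','rb'))
s=p['color'].astype(int).sum(2)[140:210,285:355]
for nm,m,z in(('white',s>560,40),('black',s<150,86)):
    n,lab,st,c=cv2.connectedComponentsWithStats(m.astype('uint8'));i=1+np.argmax(st[1:,4])
    cnt=max(cv2.findContours((lab==i).astype('uint8'),0,2)[0],key=len);b=cv2.boxPoints(cv2.minAreaRect(cnt))+[285,140]
    W=np.array([ray(p,x,z) for x in b])[:,:2];print(nm,b.round(1).tolist(),W.mean(0).round(1),[np.rad2deg(np.arctan2(*(W[(k+1)%4]-W[k])[::-1])).round(1) for k in range(4)])
E
```

```text
white [[298.0, 148.0], [313.0, 148.0], [313.0, 196.0], [298.0, 196.0]] [ 433.3 -326.3] [np.float64(2.5), np.float64(-87.8), np.float64(-177.5), np.float64(91.2)]
black [[315.0, 160.0], [323.0, 160.0], [323.0, 198.0], [315.0, 198.0]] [ 448.6 -321.1] [np.float64(2.5), np.float64(-87.2), np.float64(-177.5), np.float64(92.3)]
```

Request:
send_rows(steps=[[0,0.8,0,0,0,0,40],[0,1.7,0,0,0,0,40],[0,2.6,0,0,0,0,40],[0,3.4,0,0,0,0,40],[0,4,0,0,0,0,40],[0,4.3,0,0,0,0,40],[0,4.45,0,0,0,0,40],[0,4.45,0,0,0,0,40]])

```text
t: 10.32
position: [448.6, -325.6, 52.6]
orientation: [[0.043, -0.001, 0.999], [-0.999, 0.001, 0.043], [-0.001, -1.0, -0.001]]
contact_force: [-0.5, -0.6, 0.0]
width: 0.467
```

```bash
python3 - <<'E'
from h import *
p=shot('wrist','w5.png')
E
```

```text
(no output)
```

View pics/w5.png

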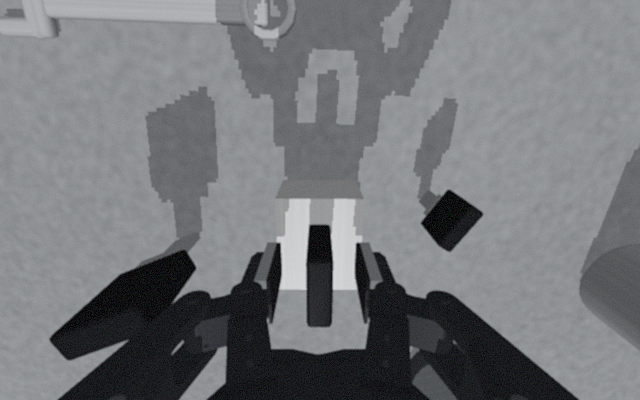

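Request:
send_rows(steps=[[0,0.03,0,0,0,0,20],[0,0.03,0,0,0,0,5],[0,0.03,0,0,0,0,0],[0,0.03,0,0,0,0,0],[0,0.03,0,0,0,0,0],[0,0.03,0,0,0,0,0],[0,0.03,0,0,0,0,0]], squeeze=90)

```text
t: 10.95
position: [449.9, -326.6, 53.6]
orientation: [[0.043, 0.002, 0.999], [-0.999, -0.002, 0.043], [0.002, -1.0, 0.002]]
contact_force: [-0.3, -0.1, 7.1]
width: 0.126
```

Request:
send_rows(steps=[[0,-0.2,0,0,0,0,0],[0,-0.5,0,0,0,0,0],[0,-0.9,0,0,0,0,0],[0,-1.4,0,0,0,0,0],[0,-2,0,0,0,0,0],[0,-2.7,0,0,0,0,0],[0,-3.4,0,0,0,0,0],[0,-4,0,0,0,0,0],[0,-4.4,0,0,0,0,0],[0,-4.4,0,0,0,0,0]])

```text
t: 11.78
position: [450.6, -326.7, 233.0]
orientation: [[0.044, 0.006, 0.999], [-0.999, -0.004, 0.044], [0.004, -1.0, 0.005]]
contact_force: [0.9, -0.4, 0.2]
width: 0.126
```

```bash
python3 - <<'E'
from h import *
import pickle
o=bot.get_obs();print({k:np.round(v,4).tolist() for k,v in o.items()})
p=shot('wrist','w6.png');pickle.dump(p,open('w6.pkl','wb'))
E
```

```text
{'t': 11.7833, 'q': [52.95, 18.3834, -28.7597, 104.1755, 10.2235, 59.5821, 22.7836], 'joint_vel': [-0.4521, 2.603, 0.541, 3.2261, 1.1517, -3.413, -1.1471], 'tau': [0.591, -45.6349, -3.4664, -26.1548, -0.1099, 0.5859, 0.1415], 'position': [450.5839, -326.7106, 232.9815], 'orientation': [[0.0436, 0.0057, 0.999], [-0.999, -0.0042, 0.0437], [0.0044, -1.0, 0.0055]], 'contact_force': [0.9435, -0.3981, 0.2067], 'wrist_torque': [-0.0019, -0.0128, 0.0196], 'width': 0.1261}
```

View pics/w6.png

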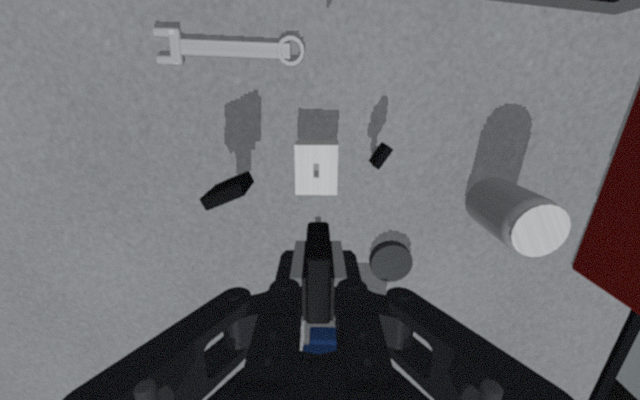

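Request:
send_rows(steps=[[-0.6,0,0.3,0,0.1,0,0],[-1.4,0,0.7,0,0.2,0,0],[-2.3,0,1.2,0,0.3,0,0],[-3.2,0,1.65,0,0.4,0,0],[-4.1,0,2.1,0,0.5,0,0],[-5,0,2.55,0,0.6,0,0],[-5.9,0,3,0,0.7,0,0],[-6.8,0,3.5,0,0.8,0,0],[-7.6,0,3.9,0,0.9,0,0],[-8.3,0,4.25,0,0.9,0,0]])

```text
t: 12.67
position: [603.8, 16.2, 226.9]
orientation: [[-0.049, -0.002, 0.999], [-0.999, 0.001, -0.049], [-0.001, -1.0, -0.002]]
contact_force: [1.1, -0.5, -0.7]
width: 0.128
```

Request:
send_rows(steps=[[-0.5,0,0.2,0,0,0,0],[-0.7,0,0.35,0,0,0,0],[-0.7,0,0.35,0,0,0,0],[-0.7,0,0.35,0,0,0,0],[-0.7,0,0.35,0,0,0,0]])

```text
t: 13.08
position: [618.9, 37.8, 227.4]
orientation: [[-0.053, -0.001, 0.999], [-0.999, -0.002, -0.053], [0.002, -1.0, -0.001]]
contact_force: [0.3, -1.1, -0.6]
width: 0.129
```

```bash
python3 - <<'E'
from h import *
import pickle
o=bot.get_obs();print({k:np.round(v,4).tolist() for k,v in o.items()})
p=shot('wrist','w7.png');pickle.dump(p,open('w7.pkl','wb'))
q=shot('side','s7.png');pickle.dump(q,open('s7.pkl','wb'))
r=shot('scene','c7.png');pickle.dump(r,open('c7.pkl','wb'))
a=cv2.imread('pics/s7.png')[140:260,230:350];b=cv2.imread('pics/c7.png')[110:230,330:450]
cv2.imwrite('pics/sc7.png',np.hstack([cv2.resize(x,(400,400),interpolation=cv2.INTER_CUBIC) for x in(a,b)]))
E
```

```text
{'t': 13.0833, 'q': [15.988, 26.1584, -34.1665, 95.349, 16.121, 63.5698, -25.7644], 'joint_vel': [0.5539, -0.5145, -0.0674, 0.0123, -0.1128, -0.1487, -0.2073], 'tau': [-1.236, -53.7874, -7.4654, -27.395, -0.0525, -0.0333, 0.0029], 'position': [618.9104, 37.8451, 227.4494], 'orientation': [[-0.0531, -0.0015, 0.9986], [-0.9986, -0.0015, -0.0531], [0.0016, -1.0, -0.0014]], 'contact_force': [0.2547, -1.0971, -0.615], 'wrist_torque': [-0.0073, -0.0108, 0.0063], 'width': 0.1294}
```

View pics/w7.png

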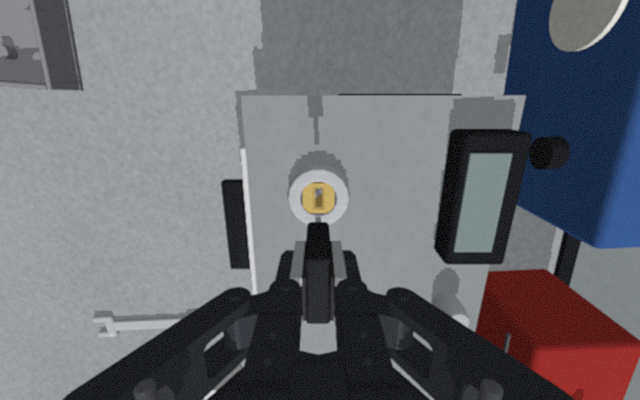

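View pics/sc7.png

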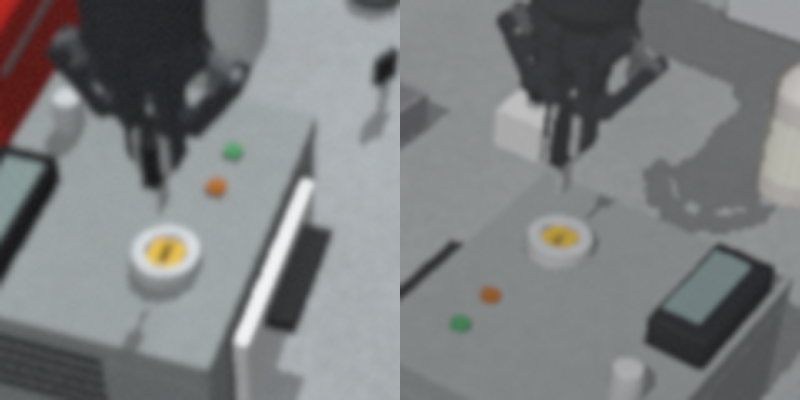

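```bash
python3 - <<'E'
from h import *
im=cv2.imread('pics/w7.png')[160:250,270:370]
cv2.imwrite('pics/w7c.png',cv2.resize(im,None,fx=6,fy=6,interpolation=cv2.INTER_CUBIC))
E
```

```text
(no output)
```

View pics/w7c.png

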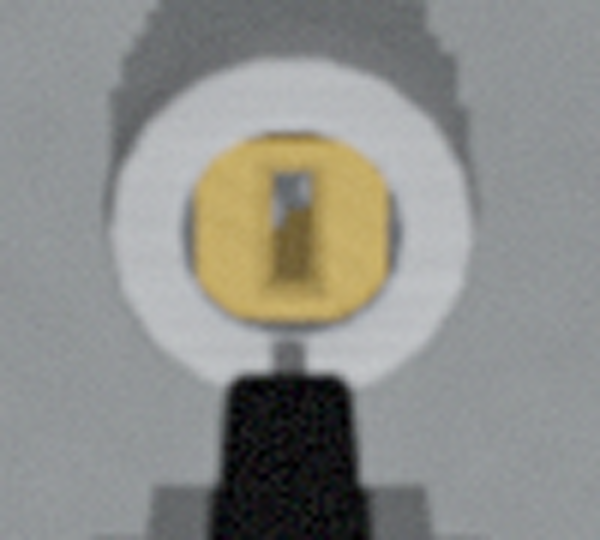

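```bash
python3 - <<'E'
from h import *
import pickle
p=pickle.load(open('w7.pkl','rb'))
f=lambda u,v:(270+(u+.5)/6-.5,160+(v+.5)/6-.5)
for u,v,z in[(293,231,142),(289,232,142),(292,228,142),(295,235,142)]: print(ray(p,f(u,v),z).round(1))
print('blade',ray(p,f(288.5,360),187).round(1), 'head top',ray(p,f(289.5,376),260).round(1), 'slot stand from w6', ray(pickle.load(open('w6.pkl','rb')),(317,170.5),40).round(1))
T=np.array([618.9,37.85,227.4]); 
for n in ('s7','c7'):
    q=pickle.load(open(n+'.pkl','rb'))
    for z in (186,): print(n, proj(q,[618.9,38.6,186.4]).round(1), proj(q,[618.5,41.7,142]).round(1))
# measured px in crops (scale 3.333): side tip ~(163,207) off (230,140); slot (165,250); scene tip (165,190) off(330,110); slot(160,236)
for o,u,v in((230,140,0),): pass
for nm,ox,oy,u,v in(('side tip',230,140,163,208),('side slot',230,140,166,250),('scene tip',330,110,565-400,188),('scene slot',330,110,560-400,236)): print(nm,ox+u/3.333,oy+v/3.333)
E
```

```text
[618.9  42.5 142. ]
[618.4  42.4 142. ]
[618.8  42.9 142. ]
[619.2  41.9 142. ]
blade [618.4  42.9 187. ] head top [620.2  73.4 260. ] slot stand from w6 [ 450.2 -326.    40. ]
s7 [278.4 202. ] [279.5 215.5]
c7 [378.6 168. ] [377.4 181.1]
side tip 278.9048904890489 202.4062406240624
side slot 279.8049804980498 215.007500750075
scene tip 379.5049504950495 166.4056405640564
scene slot 378.004800480048 180.8070807080708
```

Request:
send_rows(steps=[[-0.05,0.3,0,0,0,0,0],[-0.09,0.6,0,0,0,0,0],[-0.09,0.85,0,0,0,0,0],[-0.09,1,0,0,0,0,0],[-0.09,1,0,0,0,0,0],[-0.09,1,0,0,0,0,0],[-0.09,1,0,0,0,0,0]])

```text
t: 13.82
position: [620.0, 44.2, 188.3]
orientation: [[-0.05, 0.0, 0.999], [-0.999, 0.0, -0.05], [-0.0, -1.0, 0.0]]
contact_force: [-1.0, 0.4, -0.5]
width: 0.127
```

```bash
python3 - <<'E'
from h import *
import pickle
o=bot.get_obs();print({k:np.round(v,4).tolist() for k,v in o.items()})
p=shot('wrist','w8.png')
im=cv2.imread('pics/w8.png')[180:320,250:390]
cv2.imwrite('pics/w8c.png',cv2.resize(im,None,fx=4,fy=4,interpolation=cv2.INTER_CUBIC))
E
```

```text
{'t': 13.8167, 'q': [14.9172, 28.45, -33.5729, 97.4528, 17.8009, 59.468, -27.4977], 'joint_vel': [0.1789, -0.5433, -0.0918, -0.2879, -0.0156, -0.0679, 0.0599], 'tau': [0.0398, -54.7008, -7.0375, -25.6567, 0.0163, 0.0152, -0.0017], 'position': [619.9896, 44.1722, 188.3], 'orientation': [[-0.0504, 0.0004, 0.9987], [-0.9987, 0.0002, -0.0504], [-0.0003, -1.0, 0.0004]], 'contact_force': [-1.005, 0.3745, -0.4501], 'wrist_torque': [-0.0328, -0.0264, 0.0657], 'width': 0.1266}
```

View pics/w8c.png

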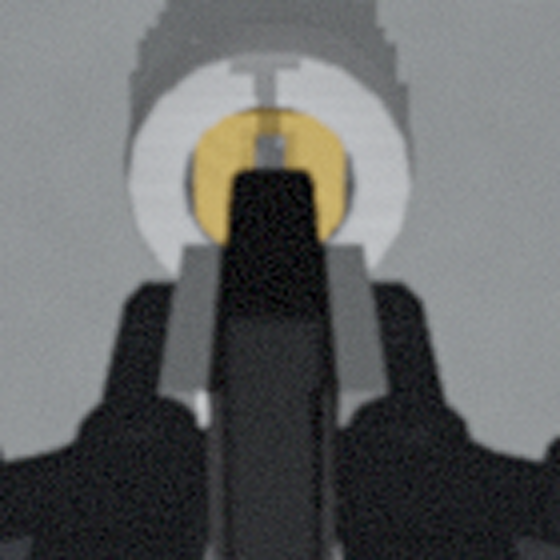

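Request:
send_rows(steps=[[0.06,0,-0.025,0,0,0,0],[0.06,0,-0.025,0,0,0,0],[0.06,0,-0.025,0,0,0,0],[0.06,0,-0.025,0,0,0,0]])

```text
t: 14.2
position: [618.7, 41.6, 188.4]
orientation: [[-0.051, 0.0, 0.999], [-0.999, -0.0, -0.051], [0.0, -1.0, 0.0]]
contact_force: [-0.1, 0.2, -0.8]
width: 0.123
```

```bash
python3 - <<'E'
from h import *
import pickle
for i in range(2):
    o=bot.get_obs();print(o['t'],np.round(o['position'],2))
    p=shot('wrist','w9.png')
o=bot.get_obs();print(o['t'],np.round(o['position'],2))
pickle.dump(p,open('w9.pkl','wb'))
im=cv2.imread('pics/w9.png')[180:320,250:390]
cv2.imwrite('pics/w9c.png',cv2.resize(im,None,fx=4,fy=4,interpolation=cv2.INTER_CUBIC))
E
```

```text
14.2 [618.71  41.6  188.35]
14.25 [618.69  41.7  188.34]
14.3 [618.65  41.72 188.24]
```

View pics/w9c.png

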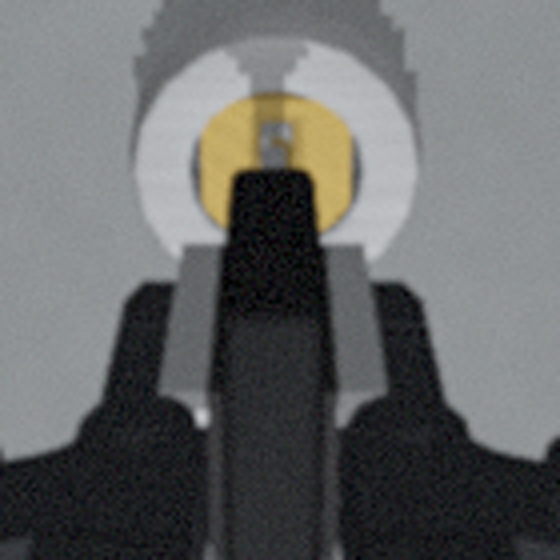

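Request:
send_rows(steps=[[0,0.04,0,0,0,0,0],[0,0.08,0,0,0,0,0],[0,0.12,0,0,0,0,0],[0,0.16,0,0,0,0,0],[0,0.2,0,0,0,0,0],[0,0.24,0,0,0,0,0],[0,0.24,0,0,0,0,0]])

```text
t: 14.88
position: [618.5, 41.7, 178.1]
orientation: [[-0.051, -0.0, 0.999], [-0.999, 0.0, -0.051], [-0.0, -1.0, -0.0]]
contact_force: [0.0, 0.0, 0.2]
width: 0.128
```

Request:
send_rows(steps=[[0,0.04,0,0,0,0,0],[0,0.08,0,0,0,0,0],[0,0.12,0,0,0,0,0],[0,0.16,0,0,0,0,0],[0,0.2,0,0,0,0,0],[0,0.2,0,0,0,0,0]])

```text
t: 15.38
position: [618.5, 41.7, 170.2]
orientation: [[-0.05, -0.0, 0.999], [-0.999, 0.0, -0.05], [-0.0, -1.0, -0.0]]
contact_force: [0.2, 0.1, -2.5]
width: 0.127
```

Request:
send_rows(steps=[[0,0.04,0,0,0.4,0,0],[0,0.08,0,0,-0.4,0,0],[0,0.12,0,0,0.4,0,0],[0,0.16,0,0,-0.4,0,0],[0,0.2,0,0,0.4,0,0],[0,0.2,0,0,0,0,0]])

```text
t: 15.88
position: [619.3, 42.0, 163.1]
orientation: [[-0.054, 0.002, 0.999], [-0.999, 0.0, -0.054], [-0.0, -1.0, 0.002]]
contact_force: [2.0, 1.4, 0.7]
width: 0.127
```

Request:
send_rows(steps=[[0,0.04,0,0,0.4,0,0],[0,0.08,0,0,-0.4,0,0],[0,0.12,0,0,0.4,0,0],[0,0.16,0,0,-0.4,0,0],[0,0.16,0,0,0.4,0,0],[0,0.16,0,0,0,0,0]])

```text
t: 16.38
position: [619.3, 41.9, 156.4]
orientation: [[-0.054, 0.002, 0.999], [-0.999, 0.0, -0.054], [-0.001, -1.0, 0.002]]
contact_force: [0.6, 0.8, -0.8]
width: 0.128
```

```bash
python3 - <<'E'
from h import *
o=bot.get_obs();print({k:np.round(v,3).tolist() for k,v in o.items()})
p=shot('wrist','w10.png');q=shot('side','s10.png')
im=cv2.imread('pics/w10.png')[180:320,250:390]; a=cv2.imread('pics/s10.png')[160:240,240:320]
cv2.imwrite('pics/w10c.png',np.hstack([cv2.resize(x,(400,400),interpolation=cv2.INTER_CUBIC) for x in (im,a)]))
E
```

```text
{'t': 16.383, 'q': [14.493, 30.267, -32.768, 99.211, 19.194, 56.082, -28.65], 'joint_vel': [4.95, 1.686, -7.423, -0.318, 4.731, 1.652, 32.841], 'tau': [-0.424, -56.382, -6.519, -24.063, -0.171, 0.399, -1.738], 'position': [619.281, 41.9, 156.433], 'orientation': [[-0.054, 0.002, 0.999], [-0.999, 0.0, -0.054], [-0.001, -1.0, 0.002]], 'contact_force': [0.582, 0.81, -0.831], 'wrist_torque': [0.186, -0.372, 0.022], 'width': 0.128}
```

View pics/w10c.png

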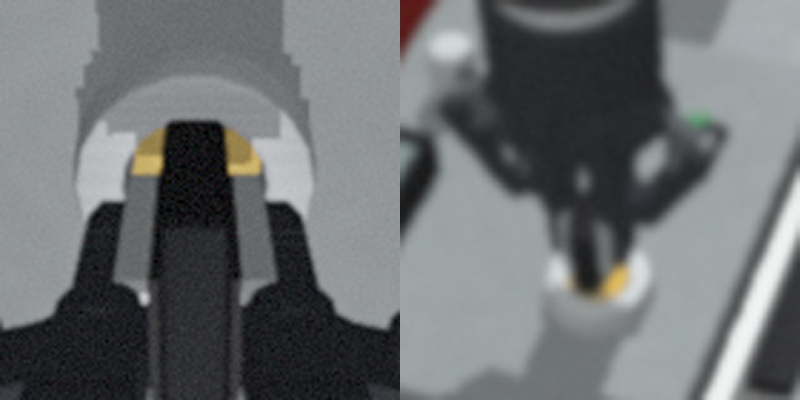

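Request:
send_rows(steps=[[0,0.02,0,0,0.3,0,0],[0,0.04,0,0,-0.3,0,0],[0,0.06,0,0,0.3,0,0],[0,0.06,0,0,0,0,0],[0,0.06,0,0,0,0,0]])

```text
t: 16.9
position: [619.4, 41.9, 155.6]
orientation: [[-0.05, 0.002, 0.999], [-0.999, -0.0, -0.05], [0.0, -1.0, 0.002]]
contact_force: [-2.6, -0.7, 11.3]
width: 0.126
```

Request:
send_rows(steps=[[0,0.03,0,0,0.4,0,0],[0,0.05,0,0,-0.4,0,0],[0,0.05,0,0,0.4,0,0],[0,0.05,0,0,0,0,0],[0,0.05,0,0,0,0,0]])

```text
t: 17.32
position: [619.6, 42.0, 155.4]
orientation: [[-0.05, 0.003, 0.999], [-0.999, -0.001, -0.05], [0.001, -1.0, 0.003]]
contact_force: [-7.1, -2.0, 21.9]
width: 0.124
```

```bash
python3 - <<'E'
from h import *
o=bot.get_obs();print({k:np.round(v,3).tolist() for k,v in o.items()})
p=shot('wrist','w11.png');q=shot('side','s11.png');r=shot('scene','c11.png')
im=cv2.imread('pics/w11.png')[180:320,250:390]; a=cv2.imread('pics/s11.png')[180:230,255:305]
cv2.imwrite('pics/w11c.png',np.hstack([cv2.resize(x,(400,400),interpolation=cv2.INTER_CUBIC) for x in (im,a)]))
E
```

```text
{'t': 17.317, 'q': [14.454, 30.337, -32.787, 99.266, 19.382, 55.952, -28.574], 'joint_vel': [-0.143, -0.001, 0.199, 0.027, -0.244, -0.143, -2.05], 'tau': [-0.808, -43.563, -5.57, -20.703, 0.412, -2.461, 0.257], 'position': [619.569, 42.04, 155.4], 'orientation': [[-0.05, 0.003, 0.999], [-0.999, -0.001, -0.05], [0.001, -1.0, 0.003]], 'contact_force': [-7.074, -1.984, 21.896], 'wrist_torque': [-0.394, 1.719, 0.044], 'width': 0.124}
```

View pics/w11c.png

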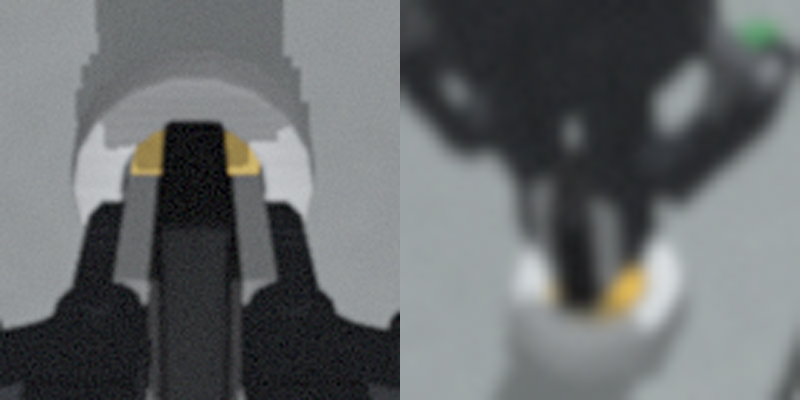

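Request:
send_rows(steps=[[0,0,0,0,0.6,0,0],[0,0,0,0,1.4,0,0],[0,0,0,0,2.2,0,0],[0,0,0,0,3,0,0],[0,0,0,0,3.8,0,0],[-0.005,0,-0.005,0,4.6,0,0],[-0.005,0,-0.005,0,5.4,0,0],[-0.005,0,-0.005,0,6.2,0,0],[-0.005,0,-0.01,0,7,0,0],[-0.005,0,-0.01,0,7.5,0,0]])

```text
t: 18.3
position: [619.8, 41.8, 155.4]
orientation: [[-0.745, 0.004, 0.667], [-0.667, -0.001, -0.745], [-0.003, -1.0, 0.003]]
contact_force: [-4.4, -2.5, 20.6]
width: 0.129
```

Request:
send_rows(steps=[[0,0,0,0,0.8,0,0],[0,0,0,0,1.6,0,0],[0,0,0,0,2.4,0,0],[0,0,0,0,3.2,0,0],[0,0,0,0,4,0,0],[0,0,0,0,4.8,0,0],[0,0,0,0,5.6,0,0],[0,0,0,0,6.4,0,0],[0,0,0,0,7,0,0],[0,0,0,0,7,0,0]])

```text
t: 19.13
position: [620.3, 41.7, 155.5]
orientation: [[-1.0, 0.005, -0.003], [0.003, -0.0, -1.0], [-0.005, -1.0, 0.0]]
contact_force: [-3.8, -1.9, 18.6]
width: 0.125
```

```bash
python3 - <<'E'
from h import *
o=bot.get_obs();print({k:np.round(v,3).tolist() for k,v in o.items()})
E
```

```text
{'t': 19.133, 'q': [0.102, 27.282, -12.977, 100.325, 7.519, 52.944, -106.134], 'joint_vel': [0.43, 0.017, -0.825, -0.038, 0.527, 0.055, 4.473], 'tau': [-1.16, -45.094, -1.987, -20.206, -0.382, -1.393, -0.856], 'position': [620.257, 41.7, 155.452], 'orientation': [[-1.0, 0.005, -0.003], [0.003, -0.0, -1.0], [-0.005, -1.0, 0.0]], 'contact_force': [-3.766, -1.911, 18.639], 'wrist_torque': [-0.559, 0.884, 0.077], 'width': 0.125}
```

Request:
send_rows(steps=[[0,0,0,0,0.4,0,0],[0,0,0,0,0.8,0,0],[0,0,0,0,1.1,0,0],[0,0,0,0,1.1,0,0],[0,0,0,0,1.1,0,0]])

```text
t: 19.55
position: [620.5, 41.9, 155.4]
orientation: [[-0.993, 0.006, -0.114], [0.114, -0.0, -0.993], [-0.006, -1.0, -0.001]]
contact_force: [-2.9, -0.7, 19.3]
width: 0.125
```

```bash
python3 - <<'E'
from h import *
o=bot.get_obs();print({k:np.round(o[k],3).tolist() for k in ('position','orientation','contact_force','wrist_torque','width','q')})
E
```

```text
{'position': [620.452, 41.862, 155.429], 'orientation': [[-0.993, 0.006, -0.114], [0.114, -0.0, -0.993], [-0.006, -1.0, -0.001]], 'contact_force': [-2.885, -0.666, 19.275], 'wrist_torque': [-0.503, 0.77, 0.086], 'width': 0.125, 'q': [-0.973, 27.17, -11.54, 100.394, 6.671, 52.785, -111.835]}
```

Request:
send_rows(steps=[[0,0,0,0,0.3,0,0],[0,0,0,0,0.6,0,0],[0,0,0,0,0.6,0,0],[0,0,0,0,0.6,0,0]])

```text
t: 19.88
position: [620.4, 41.5, 155.4]
orientation: [[-0.984, 0.005, -0.176], [0.176, -0.0, -0.984], [-0.005, -1.0, -0.001]]
contact_force: [-3.2, -2.3, 18.9]
width: 0.127
```

```bash
python3 - <<'E'
from h import *
o=bot.get_obs();print({k:np.round(o[k],3).tolist() for k in ('position','orientation','contact_force','wrist_torque','width','q')})
E
```

```text
{'position': [620.444, 41.521, 155.433], 'orientation': [[-0.984, 0.005, -0.176], [0.176, -0.0, -0.984], [-0.005, -1.0, -0.001]], 'contact_force': [-3.213, -2.342, 18.912], 'wrist_torque': [-0.567, 0.77, 0.123], 'width': 0.127, 'q': [-1.576, 27.105, -10.706, 100.441, 6.213, 52.719, -115.035]}
```

Request:
send_rows(steps=[[0,0,0,0,0.3,0,0],[0,0,0,0,0.6,0,0],[0,0,0,0,0.6,0,0],[0,0,0,0,0.6,0,0]])

```text
t: 20.22
position: [620.4, 41.4, 155.4]
orientation: [[-0.971, 0.005, -0.237], [0.237, -0.001, -0.971], [-0.005, -1.0, -0.001]]
contact_force: [-3.1, -2.4, 19.6]
width: 0.126
```

```bash
python3 - <<'E'
from h import *
o=bot.get_obs();print({k:np.round(o[k],3).tolist() for k in ('position','orientation','contact_force','wrist_torque','width','q')})
p=shot('wrist','w12.png');shot('side','s12.png');shot('scene','c12.png')
im=cv2.imread('pics/w12.png')[160:320,240:400]; a=cv2.imread('pics/s12.png')[180:230,255:305]
cv2.imwrite('pics/w12c.png',np.hstack([cv2.resize(x,(400,400),interpolation=cv2.INTER_CUBIC) for x in (im,a)]))
E
```

```text
{'position': [620.365, 41.412, 155.417], 'orientation': [[-0.971, 0.005, -0.237], [0.237, -0.001, -0.971], [-0.005, -1.0, -0.001]], 'contact_force': [-3.148, -2.361, 19.644], 'wrist_torque': [-0.656, 0.779, 0.354], 'width': 0.126, 'q': [-2.186, 27.045, -9.889, 100.491, 5.763, 52.658, -118.214]}
```

View pics/w12c.png

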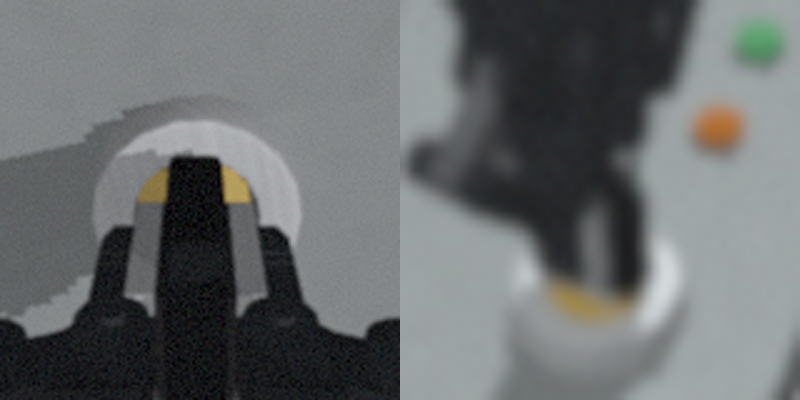

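View pics/w12.png

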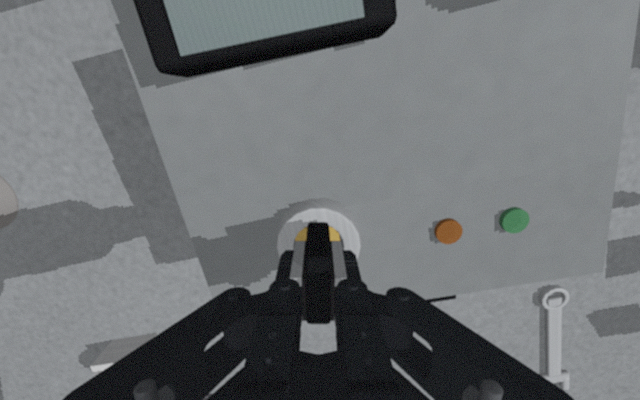

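Request:
send_rows(steps=[[0,0,0,0,0.15,0,0],[0,0,0,0,0.15,0,0],[0,0,0,0,0.15,0,0],[0,0,0,0,0.15,0,0],[0,0,0,0,0.15,0,0],[0,0,0,0,0.15,0,0]])

```text
t: 20.87
position: [620.4, 41.5, 155.4]
orientation: [[-0.968, 0.005, -0.252], [0.252, -0.001, -0.968], [-0.005, -1.0, -0.001]]
contact_force: [-2.9, -2.8, 19.9]
width: 0.124
```

```bash
python3 - <<'E'
from h import *
o=bot.get_obs();print({k:np.round(o[k],3).tolist() for k in ('t','position','orientation','contact_force','wrist_torque','width')})
shot('scene','c13.png');shot('side','s13.png')
E
```

```text
{'t': 20.867, 'position': [620.405, 41.453, 155.439], 'orientation': [[-0.968, 0.005, -0.252], [0.252, -0.001, -0.968], [-0.005, -1.0, -0.001]], 'contact_force': [-2.933, -2.848, 19.906], 'wrist_torque': [-0.719, 0.806, 0.559], 'width': 0.124}
```

View pics/c13.png

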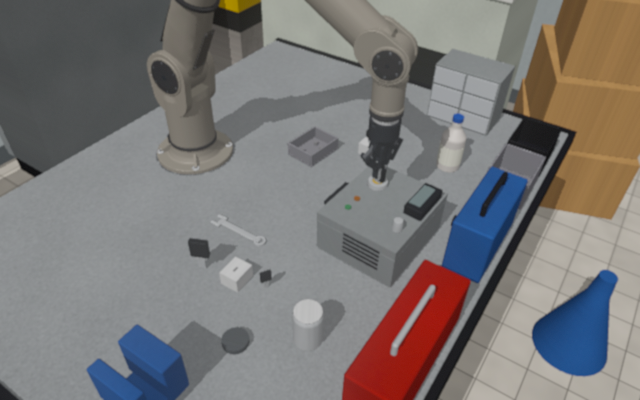

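View pics/s13.png

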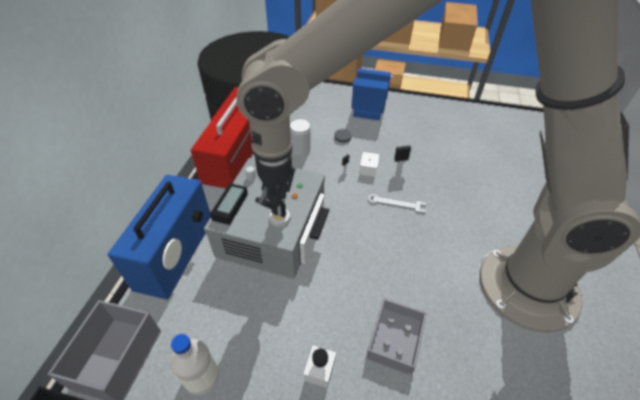

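```bash
python3 -c "
from plant import bot
bot.close_job()"
```

```text
the job is handed in; nothing more can be done
```

The tray is shut, and I handed the job in at about 21 s with the key gripped, fully in and held turned. The hand-in reports no verdict.

- **Tray:** I pushed it in until the force rose sharply, to about 24 N with no more travel. The side and wrist pictures then showed it shut. I have not read the tray joint itself.
- **Key:** I took the middle-sized rectangular key from its stand and left the larger and smaller look-alikes and the round-headed key alone. It went into the slot with small twisting wiggles. It stopped at TCP height 155.4 mm (I expected 155.6) and stayed there under about 22 N of downward push. The wrist picture showed no slip in the grip.
- **Turn:** I turned it clockwise until the torque rose from about 0.1 Nm, the spring alone, to 0.56 Nm, which I took for the stop. The tool turned about 101.7°. The quarter turn plus the 7° of key play comes to about 97°, so I put the other 4 to 5° down to give in the grip. The plug's own angle could not be seen directly.
- **At hand-in:** I was still pressing down with about 20 N. The last scene and side pictures showed everything else where it was.

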